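# Put the sharpening stones back in their fitted cases

## Robot

A 6-joint arm with a two-finger parallel gripper is mounted at the origin on a cart in front of the work surface, level with it; the furniture and walls round the work are solid. World frame = base frame: x ahead of the robot, y to its left, z up, the work surface at z = 0. Lengths are in mm, angles in rad, forces in N, time in s.
With the tool pointing down it reaches from about 275 to 750 mm from the base axis. Payload 10.2 kg.
Tool frame: the origin (TCP) lies midway between the tips of the shut fingers; the grasp point (between the pads) lies 19 mm behind it; z points along the fingers, y is the line along which they close (so a half turn about z gives the same grasp; the last joint's range is limited). The gripper opens to 85 mm and grips with 20 to 120 N. Pads are 22 mm wide; open, the fingers measure 114 mm over their backs; the gripper's body (76 mm by 85 mm) begins 54 mm behind the grasp point. The pads swing forward as they close: fully open they stand 13 mm farther back than shut.
Start: joints at [1.074, 0.313, 1.498, -0, 1.331, -0.223], TCP at [141.968, 505.446, 231.294] pointing down, gripper open.
Joint ranges: [-2.94, 2.94], [-0.97, 2.17], [0.19, 2.56], [-1.23, 4.37], [0.02, 3.11], [-2.88, 2.88]. Speed limits (rad/s): [2.39, 2.39, 3.01, 3.14, 3.14, 3.14].

## Interface

Orientations are given as a unit quaternion [w, x, y, z].
In Python, from rig import sense, capture, finish_job, find_in, place_of gives the robot as it stands. The module is installed in compiled form; this text tells all that it offers.
- The arm moves only by the shell command python3 -m jog 'ROWS' [FORCE]. ROWS is JSON, a list of rows, each an object of numbers: "tx", "ty", "tz": the shift along the tool's x, y, z in mm; "ax", "ay", "az": the turn, a rotation vector about the tool's x, y, z in rad; "jaw": the closure, from -1 (fully open) to 1 (shut), so that 0 is half open. In form: [{"tx": .., "ty": .., "tz": .., "ax": .., "ay": .., "az": .., "jaw": ..}, ...]. A call has 1 to 5 rows; each row shifts and turns the commanded pose from where the row before left it, along the tool's axes as they then stand; what a row does not reach is not made up. A row lasts 1/8 s, in which the tool goes at most 62.5 mm and 10.7 degrees, less where a joint would pass 70% of its speed; a pose out of reach is approached as far as the arm can. A call with a gripper value outside its range is refused whole. The fingers move at their own pace and stop on an object; FORCE is the grip in N (left out, the last holds). Time passes only in rows, so rows that do not move let the fingers close. It gives the time, the measured TCP pose, the force, the opening and the grip force at its end, in the units of the state.
- sense(): the state, without advancing time (a new reading comes with each control period).
- capture(name): name is "scene" or "top" or "wrist"; returns a dict with "color" (420x560x3 uint8, red, green, blue), "depth" (420x560 float32, mm along the optical axis (not along the pixel's ray), 0 where there is no reading), "fx", "fy", "cx", "cy" (pixels), "camera_from_world" (4x4, takes a point from world to camera coordinates); the wrist camera has in their place "mount" (4x4, takes a point from camera to tool coordinates, whose origin is the TCP and whose axes are the flange's). Camera axes: x right, y up, looking along -z (the intrinsics and any distortion apply to the point x, -y, -z); pixel columns grow to the right and rows downward; lengths in mm; the calibration is good to about 2 mm. A picture is of the moment at which its call begins: read the wrist's pose just before it.
- finish_job(): hands the job in; it is judged then, once.
Trained networks look in the newest picture that a camera, given by its name, has taken for a name from the list of things; names that differ only in an ending like _2 or _b are one class to them, and where a whole thing is asked for, a point or a joint stands for the part that bears it (a point fixed in the world has none). Each returns a list of dicts, best first, with "conf" (0 to 1); they miss things now and then, are a little off and sometimes report something else, mostly with a low value. They report only what shows in the picture. A call takes as long as a camera call.
- find_in(query, camera): "centre" ([column, row] in pixels, amid what is visible of it).
- place_of(query, camera): "centre" ([column, row] in pixels: a listed point, or the origin of a listed thing).
The state is a dict: "time_s": time; "joints": joint angles; "dq": joint speeds; "tau": joint torques, N m; "eef_pos": TCP position; "ee_rot": TCP orientation; "force": force on the tool from outside, world axes, zero at the start; "wrist_torque": the same for the moment, N m; "grip_width": opening from 0.0 (shut) to 1.0 (fully open); "grip_force": force on a finger pad.
Only numpy, scipy, OpenCV 4.12 (cv2) and the standard library are available. Lean on these libraries where they do the work, as an engineer would, in place of code of your own. Each camera call takes 0.05 s, during which the arm holds its last target. There are 200 camera calls.

## Task

The sharpening is done: put each of the four loose stones (bench stone, axe puck, tapered gouge slip and square stick) back into the wooden case whose pocket is cut for it, so that it lies flat on the floor of the pocket. The stones are brittle, so set each one down in its case and never let go of it in the air. (The oil stone on its dark base at the back already has its place.)

Things in the scene. Friction and masses are not known exactly. Their poses are not given: they have to be found in the camera images.
- bench_stone: the bench stone: a rectangular sharpening stone, 150 x 50 x 25 mm, lower half grey and upper half brown, lying flat. Origin: middle of its underside; x along the 150 mm, y along the 50 mm, z up. About 0.45 kg.
- puck_stone: the axe puck: a round sharpening stone, 60 mm in diameter and 28 high, two greys, lying flat. Origin: middle of its underside; z up. About 0.2 kg.
- gouge_slip: the gouge slip: a pale tapered stone, 120 mm long, 40 wide at one end and 18 at the other, with upright sides 12 mm high and a rounded back 22 mm high, lying on its flat face. Origin: middle of its underside, halfway along; x along its length from the broad end (-x) to the narrow end (+x), z up. About 0.16 kg.
- stick_stone: the stick stone: a brown square stick, 110 x 16 x 16 mm, lying down. Origin: middle of its underside; x along its length, z up. About 0.07 kg.
- bench_case: flat open case of plain wood, fixed, 186 x 86 mm, rim 12 mm and dark felt pocket floor 6 mm above the bench; central pocket for the bench stone: 162 x 62 mm. Thumb cut-outs: middle 50 mm of both long walls, down to the floor. Origin: middle of its underside, on the bench; z up, x along its length.
- puck_case: flat open case of plain wood, fixed, 94 x 94 mm, rim 12 mm and dark felt pocket floor 6 mm above the bench; central pocket for the axe puck: round, 72 mm across, without cut-outs. Origin: middle of its underside, on the bench; z up.
- slip_case: flat open case of plain wood, fixed, 156 x 76 mm, rim 12 mm and dark felt pocket floor 6 mm above the bench; central pocket for the gouge slip: 132 mm long, 52 wide at -x to 30 at +x: the slip fits one way only. Thumb cut-outs: middle 50 mm of both long walls, down to the floor. Origin: middle of its underside, on the bench; z up, x along its length, to the narrow end.
- stick_case: flat open case of plain wood, fixed, 146 x 56 mm, rim 12 mm and dark felt pocket floor 6 mm above the bench; central pocket for the stick stone: 122 x 28 mm. Thumb cut-outs: middle 50 mm of both long walls, down to the floor. Origin: middle of its underside, on the bench; z up, x along its length.

How it is judged:
By the outcome, as a careful person would: the job done as asked, in the order asked, and still so for the second after the job is handed in, with the robot touching nothing.
It also fails if it takes over 102 s, if anything falls off the work surface, if the arm or the gripper's body presses on something with over 40 N, if the wrist force passes 120 N, or if a joint passes its speed limit or range.

## Working session

There is one attempt and no reset: what is moved stays moved. The work goes in short steps, Python scripts to look and compute and a shell command to move; the robot and the scene stay as the last step left them, time stands still between calls to the robot, and variables do not carry over. Pictures are saved under pics/ and viewed, at most 14 in all, crops included, and the job is handed in when it is done.

```bash
mkdir -p pics
cat > h.py <<'E'
import numpy as np, cv2
from rig import sense, capture, find_in, place_of
from scipy.spatial.transform import Rotation as R
def cfw(c, s=None):
    if "camera_from_world" in c: return np.array(c["camera_from_world"])
    T=np.eye(4); q=np.array(s["ee_rot"]); T[:3,:3]=R.from_quat(q[[1,2,3,0]]).as_matrix(); T[:3,3]=s["eef_pos"]
    return np.linalg.inv(T@np.array(c["mount"]))
def cloud(c,s=None):
    d=c["depth"]; v,u=np.indices(d.shape)
    p=np.stack([(u-c["cx"])/c["fx"]*d,-(v-c["cy"])/c["fy"]*d,-d,np.ones_like(d)],-1)
    return (p@np.linalg.inv(cfw(c,s)).T)[...,:3]
def save(c,n): cv2.imwrite(f"pics/{n}.png",c["color"][...,::-1])
E
python3 - <<'E'
from h import *
s=sense(); print(s)
N="bench_stone puck_stone gouge_slip stick_stone bench_case puck_case slip_case stick_case".split()
for cam in ["top","scene"]:
    c=capture(cam); save(c,cam); np.savez(cam,**c); P=cloud(c)
    print(cam,[k for k in c],c["fx"])
    for n in N:
        for r in place_of(n,cam)[:2]:
            u,v=np.round(r["centre"]).astype(int); print(n,np.round(r["centre"]),round(r["conf"],2),P[v,u].round())
E
```

```text
{'time_s': 0.0, 'joints': array([ 1.07359844e+00,  3.13450441e-01,  1.49841877e+00, -4.08415342e-06,
        1.33100251e+00, -2.23398875e-01]), 'dq': array([ 0.00039072,  0.00216005, -0.00017351, -0.00051424, -0.00115022,
       -0.00044799]), 'tau': array([ 2.92944105e-04, -4.12267220e+01, -2.59746587e+01, -1.52789680e-04,
        4.13042813e-03,  5.21182670e-06]), 'eef_pos': array([141.84464651, 505.2145464 , 230.74174553]), 'ee_rot': array([-2.23612789e-04,  1.36471781e-01,  9.90643752e-01, -5.99166761e-04]), 'force': array([ 0.25081657, -0.28937211, -0.11497571]), 'wrist_torque': array([0.00822989, 0.01615985, 0.03331677]), 'grip_force': 0.0, 'grip_width': 1.0014415660518254}
top ['color', 'depth', 'fx', 'fy', 'cx', 'cy', 'camera_from_world'] 471.195383691736
puck_stone [285. 247.] 0.59 [450.   4.  28.]
gouge_slip [161. 250.] 0.66 [447. 280.  10.]
stick_stone [223. 247.] 0.76 [452. 140.  20.]
bench_case [288. 157.] 0.76 [652.  -5.   8.]
puck_case [350. 163.] 0.66 [ 637. -145.    7.]
slip_case [227. 154.] 0.65 [663. 133.   1.]
slip_case [224. 248.] 0.61 [450. 139.  13.]
scene ['color', 'depth', 'fx', 'fy', 'cx', 'cy', 'camera_from_world'] 477.5723274621401
bench_stone [366. 136.] 0.93 [ 422. -267.   20.]
puck_stone [314. 214.] 0.94 [451.  20.  25.]
puck_stone [293. 264.] 0.46 [447. 149.  11.]
gouge_slip [262. 327.] 0.73 [445. 304.  19.]
stick_stone [296. 269.] 0.61 [438. 154.   4.]
bench_case [234. 187.] 0.61 [660.   6.   4.]
puck_case [270. 154.] 0.6 [ 628. -129.    1.]
slip_case [208. 232.] 0.84 [653. 145.   4.]
stick_case [305. 120.] 0.71 [ 593. -278.    4.]
```

View pics/top.png

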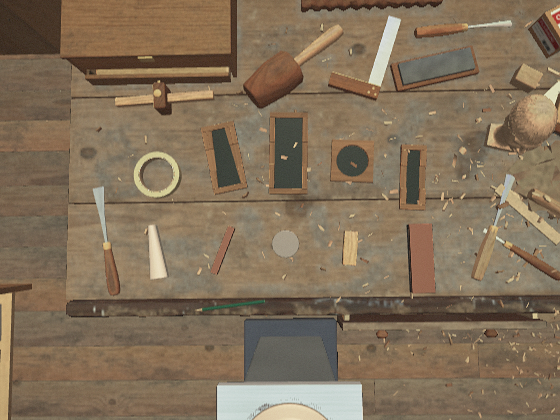

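View pics/scene.png

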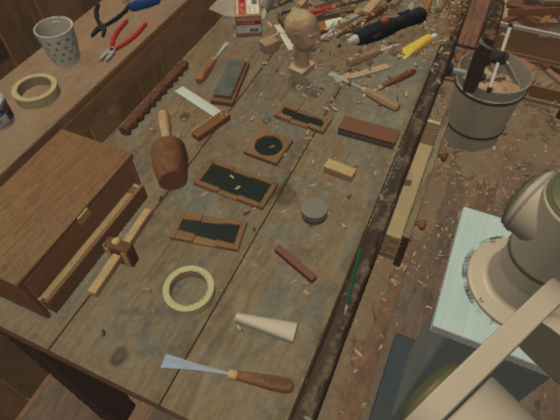

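The top view shows the stones in the front row: slip (157,250), stick (223,250), puck (285,243), bench stone (421,258). The cases behind them are slip (225,157), bench (288,153), puck (352,160) and stick (412,177). The block at (350,247) is clutter. Next I'll fit poses from the depth and colour.

```bash
cat >> h.py <<'E'
def rect_world(mask,P,C,s,c,z,tag):
    """largest blob of mask; project its outline pixels onto plane z, report minAreaRect"""
    n,l,st,ce=cv2.connectedComponentsWithStats(mask.astype(np.uint8),connectivity=8)
    if n<2: print(tag,"none"); return
    k=1+np.argmax(st[1:,4]); v,u=np.nonzero(l==k)
    W=np.linalg.inv(cfw(c,s)); o=W[:3,3]
    d=np.stack([(u-c["cx"])/c["fx"],-(v-c["cy"])/c["fy"],-np.ones(len(u))],-1)@W[:3,:3].T
    p=(o+d*((z-o[2])/d[:,2])[:,None])[:,:2].astype(np.float32)
    (x,y),(a,b),_=r=cv2.minAreaRect(p); bx=cv2.boxPoints(r)
    e=[bx[1]-bx[0],bx[2]-bx[1]]; e=max(e,key=np.linalg.norm); e=e*np.sign(e[0])
    e/=np.linalg.norm(e)
    q=(p-[x,y])@e; w=(p-[x,y])@np.array([-e[1],e[0]]); L=max(a,b)
    wid=[float(np.ptp(w[abs(q-t*L)<5])) for t in(-.35,.35)]
    print(tag,"centre",round(x,1),round(y,1),"size",round(max(a,b)),round(min(a,b)),"yaw",round(float(np.arctan2(e[1],e[0])),3),"widths -/+",np.round(wid),"mean",p.mean(0).round(1))
E
python3 - <<'E'
from h import *
c=dict(np.load("top.npz")); P=cloud(c); C=c["color"].astype(int)
B=P[200:280,180:430].reshape(-1,3);print("bench z",np.percentile(B[:,2],[10,30,50]))
def win(u,v,r,rv=None):
    m=np.zeros(P.shape[:2],bool); rv=rv or r; m[v-rv:v+rv,u-r:u+r]=1; return m
h=P[...,2]
for n,u,v,r,z,th in [("bench_stone",421,258,28,25,14),("puck",285,243,24,28,14),("slip",157,250,22,12,6),("stick",223,250,22,16,8)]:
    rect_world(win(u,v,r,42)&(h>th),P,C,None,c,z,n)
mx=C.max(-1)
for n,u,v,r in [("bench_case",288,153,24),("puck_case",352,160,26),("slip_case",225,157,24),("stick_case",412,177,16)]:
    m=(win(u,v,r,46)&(mx<75)).astype(np.uint8); m=cv2.morphologyEx(m,cv2.MORPH_OPEN,np.ones((3,3)))
    rect_world(m,P,C,None,c,6,n)
E
```

```text
bench z [-3.99148071 -2.32517274 -1.08908615]
bench_stone centre 421.8 -290.8 size 151 53 yaw 0.013 widths -/+ [50. 52.] mean [ 422.  -291.1]
puck centre 456.8 3.6 size 57 56 yaw 1.559 widths -/+ [48. 48.] mean [456.9   3.5]
slip centre 443.5 292.4 size 121 40 yaw 0.152 widths -/+ [38. 31.] mean [436.7 291.7]
stick centre 445.1 143.6 size 110 19 yaw -0.369 widths -/+ [17. 16.] mean [444.5 142.9]
bench_case centre 648.5 -4.3 size 128 61 yaw -0.016 widths -/+ [61. 59.] mean [638.9  -4.7]
puck_case centre 640.2 -149.4 size 67 61 yaw 1.554 widths -/+ [36. 50.] mean [ 639.3 -148.6]
slip_case centre 655.9 136.5 size 131 49 yaw 0.117 widths -/+ [47. 30.] mean [649.7 139.8]
stick_case centre 604.0 -283.8 size 120 27 yaw -0.067 widths -/+ [25. 25.] mean [ 603.6 -284. ]
```

```bash
cat >> h.py <<'E'
def plan(x,y,z,yaw_closing):
    s=sense(); q=np.array(s["ee_rot"]); M=R.from_quat(q[[1,2,3,0]]).as_matrix()
    d=np.array([x,y,z])-s["eef_pos"]; a=np.arctan2(M[1,1],M[0,1])
    t=(yaw_closing-a+np.pi/2)%np.pi-np.pi/2
    print("t",round(s["time_s"],2),"pos",s["eef_pos"].round(1),"tool shift",(M.T@d).round(1),"az",round(-t,3),"yaw now",round(a,3),"tilt",M[:2,2].round(3),"grip",round(85*s["grip_width"],1),round(float(s["grip_force"]),1),"j",np.round(s["joints"],2))
E
python3 -m jog '[{"tx":-50,"ty":-30,"az":-0.137},{"tx":-50,"ty":-30,"az":-0.137},{"tx":-40,"ty":-47},{"tx":-40,"ty":-47},{"tx":-40,"ty":-47}]'
python3 -m jog '[{"tx":-6,"ty":-60},{"tx":-6,"ty":-60},{"tx":-6,"ty":-60},{"tx":-6,"ty":-60},{"tx":-6,"ty":-60}]'
python3 -m jog '[{"tx":-6,"ty":-60},{"tx":-6,"ty":-60},{"tx":-6,"ty":-60},{"tx":-6,"ty":-60},{"tx":0,"ty":-30}]'
python3 - <<'E'
from h import *
plan(422,-291,100,1.584)
s=sense(); c=capture("wrist"); save(c,"w1"); np.savez("w1",**c,pos=s["eef_pos"],rot=s["ee_rot"])
print(np.array(c["mount"]).round(2)); plan(422,-291,100,1.584)
E
```

```text
t 0.9 pos [142.  505.4 231.3] tool shift [-484.9 -691.1  131.3] az -0.287 yaw now 1.297 tilt [ 0. -0.] grip 85.1 0.0 j [ 1.07  0.31  1.5  -0.    1.33 -0.22]
[[  -0.      0.95    0.32   81.44]
 [   1.      0.      0.      0.61]
 [   0.      0.32   -0.95 -142.87]
 [   0.      0.      0.      1.  ]]
t 0.95 pos [142.  505.4 231.3] tool shift [-484.9 -691.1  131.3] az -0.287 yaw now 1.297 tilt [ 0. -0.] grip 85.2 0.0 j [ 1.07  0.31  1.5  -0.    1.33 -0.22]schema error: expected keys tx, ty, tz, ax, ay, az, jaw
schema error: expected keys tx, ty, tz, ax, ay, az, jaw
schema error: expected keys tx, ty, tz, ax, ay, az, jaw
```

View pics/w1.png

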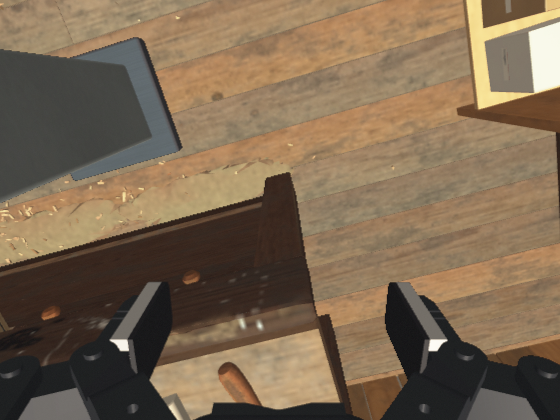

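The first wrist view shows only floor and the bench edge, with the fingers at (140,310) and (410,310). The move was refused because every row needs all seven keys.

```bash
python3 -m jog '[{"tx":-50,"ty":-30,"tz":0,"ax":0,"ay":0,"az":-0.137,"jaw":-1},{"tx":-50,"ty":-30,"tz":0,"ax":0,"ay":0,"az":-0.137,"jaw":-1},{"tx":-40,"ty":-47,"tz":0,"ax":0,"ay":0,"az":0,"jaw":-1},{"tx":-40,"ty":-47,"tz":0,"ax":0,"ay":0,"az":0,"jaw":-1},{"tx":-40,"ty":-47,"tz":0,"ax":0,"ay":0,"az":0,"jaw":-1}]' 40
python3 -m jog '[{"tx":-6,"ty":-60,"tz":0,"ax":0,"ay":0,"az":0,"jaw":-1},{"tx":-6,"ty":-60,"tz":0,"ax":0,"ay":0,"az":0,"jaw":-1},{"tx":-6,"ty":-60,"tz":0,"ax":0,"ay":0,"az":0,"jaw":-1},{"tx":-6,"ty":-60,"tz":0,"ax":0,"ay":0,"az":0,"jaw":-1},{"tx":-6,"ty":-60,"tz":0,"ax":0,"ay":0,"az":0,"jaw":-1}]' | tail -c 300
python3 -m jog '[{"tx":-6,"ty":-60,"tz":0,"ax":0,"ay":0,"az":0,"jaw":-1},{"tx":-6,"ty":-60,"tz":0,"ax":0,"ay":0,"az":0,"jaw":-1},{"tx":-6,"ty":-60,"tz":0,"ax":0,"ay":0,"az":0,"jaw":-1},{"tx":-6,"ty":-60,"tz":0,"ax":0,"ay":0,"az":0,"jaw":-1},{"tx":0,"ty":-40,"tz":0,"ax":0,"ay":0,"az":0,"jaw":-1}]' | tail -c 300
python3 - <<'E'
from h import *
plan(422,-291,100,1.584)
s=sense(); c=capture("wrist"); save(c,"w2"); np.savez("w2",**c,pos=s["eef_pos"],rot=s["ee_rot"])
plan(422,-291,100,1.584)
P=cloud(c,s); print(np.percentile(P[...,2],[5,25,50,75,95]))
for n in ["bench_stone","stick_case"]:
  for r in place_of(n,"wrist")[:2]:
    u,v=np.round(r["centre"]).astype(int); print(n,u,v,r["conf"],P[v,u].round(1))
h=P[...,2]; C=c["color"]
rect_world((h>14)&(h<40)&(P[...,0]>320)&(P[...,0]<530)&(abs(P[...,1]+291)<50),P,C,s,c,25,"bench")
E
```

```text
time_s: 1.58
eef_pos: [348.5, 283.9, 231.5]
ee_rot: [0.0, -0.0, 1.0, 0.0]
force: [-0.2, 1.2, -0.5]
grip_width: 0.999
grip_force: 0.0
time_s: 2.2
eef_pos: [377.4, -16.4, 231.6]
ee_rot: [0.001, -0.0, 1.0, -0.0]
force: [1.6, 1.1, 0.1]
grip_width: 1.001
grip_force: 0.0
time_s: 2.82
eef_pos: [401.3, -296.9, 231.1]
ee_rot: [-0.0, 0.001, 1.0, -0.0]
force: [0.8, 0.6, -0.3]
grip_width: 0.998
grip_force: 0.0
t 2.83 pos [ 401.3 -296.9  231.1] tool shift [-20.7   6.  131.1] az -0.014 yaw now 1.57 tilt [-0. -0.] grip 84.8 0.0 j [-0.87  0.26  1.57 -0.    1.31 -2.44]
t 2.88 pos [ 401.  -300.3  230.8] tool shift [-21.    9.6 130.8] az -0.016 yaw now 1.568 tilt [-0.    -0.002] grip 84.8 0.0 j [-0.88  0.26  1.57 -0.    1.31 -2.44]
[-876.93040493   -2.08896995   -0.90681683   10.54369873  300.24251313]
bench_stone 282 192 0.71 [ 419.  -292.9   25.2]
stick_case 288 336 0.93 [ 598.8 -285.5    6.1]
bench centre 422.5 -292.0 size 150 50 yaw 0.013 widths -/+ [49. 50.] mean [ 417.7 -292. ]
```

View pics/w2.png

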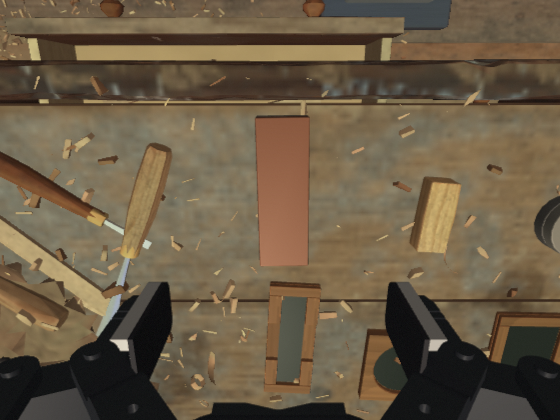

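The wrist view shows the bench stone at (283,190) clear on both sides, with the stick case at (292,335). I'll go down on it.

```bash
python3 -m jog '[{"tx":-21,"ty":9,"tz":45,"ax":0,"ay":0,"az":-0.014,"jaw":-1},{"tx":0,"ty":0,"tz":60,"ax":0,"ay":0,"az":0,"jaw":-1},{"tx":0,"ty":0,"tz":60,"ax":0,"ay":0,"az":0,"jaw":-1},{"tx":0,"ty":0,"tz":20,"ax":0,"ay":0,"az":0,"jaw":-1},{"tx":0,"ty":0,"tz":0,"ax":0,"ay":0,"az":0,"jaw":-1}]' 60 >/dev/null
python3 -c "
from h import *
plan(422,-292,3,1.584)"
```

```text
t 3.6 pos [ 422.3 -284.    45.6] tool shift [ 0.3 -8.1 42.6] az 0.002 yaw now 1.586 tilt [-0.002  0.002] grip 84.8 0.0 j [-0.82  0.51  1.75  0.    0.88 -2.41]
```

```bash
python3 -m jog '[{"tx":0,"ty":-8,"tz":20,"ax":0,"ay":0,"az":0,"jaw":-1},{"tx":0,"ty":0,"tz":22,"ax":0,"ay":0,"az":0,"jaw":-1},{"tx":0,"ty":0,"tz":0,"ax":0,"ay":0,"az":0,"jaw":0.5},{"tx":0,"ty":0,"tz":0,"ax":0,"ay":0,"az":0,"jaw":0.5},{"tx":0,"ty":0,"tz":0,"ax":0,"ay":0,"az":0,"jaw":0.5}]' 60
python3 -c "
from h import *
plan(422,-292,3,1.584)"
```

```text
time_s: 4.22
eef_pos: [423.5, -293.9, 6.2]
ee_rot: [0.001, -0.007, 1.0, -0.001]
force: [-1.7, 1.2, 6.1]
grip_width: 0.567
grip_force: 63.8
t 4.22 pos [ 423.5 -293.9    6.2] tool shift [1.4 1.9 3.2] az 0.001 yaw now 1.585 tilt [ 0.002 -0.002] grip 48.2 63.8 j [-0.83  0.59  1.75  0.    0.8  -2.42]
```

```bash
python3 -m jog '[{"tx":0,"ty":0,"tz":-20,"ax":0,"ay":0,"az":0,"jaw":0.5},{"tx":0,"ty":0,"tz":-40,"ax":0,"ay":0,"az":0,"jaw":0.5},{"tx":0,"ty":0,"tz":-50,"ax":0,"ay":0,"az":0,"jaw":0.5},{"tx":-18,"ty":25,"tz":-30,"ax":0,"ay":0,"az":0,"jaw":0.5},{"tx":-32,"ty":44,"tz":0,"ax":0,"ay":0,"az":0,"jaw":0.5}]' | tail -2
python3 -m jog '[{"tx":-32,"ty":44,"tz":0,"ax":0,"ay":0,"az":0,"jaw":0.5},{"tx":-32,"ty":44,"tz":0,"ax":0,"ay":0,"az":0.015,"jaw":0.5},{"tx":-32,"ty":44,"tz":0,"ax":0,"ay":0,"az":0.015,"jaw":0.5},{"tx":-30,"ty":44,"tz":0,"ax":0,"ay":0,"az":0,"jaw":0.5},{"tx":-20,"ty":34,"tz":0,"ax":0,"ay":0,"az":0,"jaw":0.5}]' | tail -2
python3 -m jog '[{"tx":0,"ty":6,"tz":0,"ax":0,"ay":0,"az":0,"jaw":0.5},{"tx":0,"ty":0,"tz":0,"ax":0,"ay":0,"az":0,"jaw":0.5},{"tx":0,"ty":0,"tz":0,"ax":0,"ay":0,"az":0,"jaw":0.5}]' | tail -2
cat > w.py <<'E'
from h import *
import sys
def wrist(n):
    s=sense(); c=capture("wrist"); save(c,n); np.savez(n,**c,pos=s["eef_pos"],rot=s["ee_rot"]); return s,c,cloud(c,s),c["color"].astype(int)
E
python3 - <<'E'
from w import *
plan(650,-5,100,1.554)
s,c,P,C=wrist("w3")
E
```

```text
grip_width: 0.57
grip_force: 63.8
grip_width: 0.571
grip_force: 63.7
grip_width: 0.568
grip_force: 63.8
t 5.85 pos [617.4  -8.7 144.7] tool shift [-32.5   4.2  44.7] az -0.0 yaw now 1.554 tilt [ 0. -0.] grip 48.3 63.8 j [-0.2   0.59  1.32 -0.    1.24 -1.76]
```

View pics/w3.png

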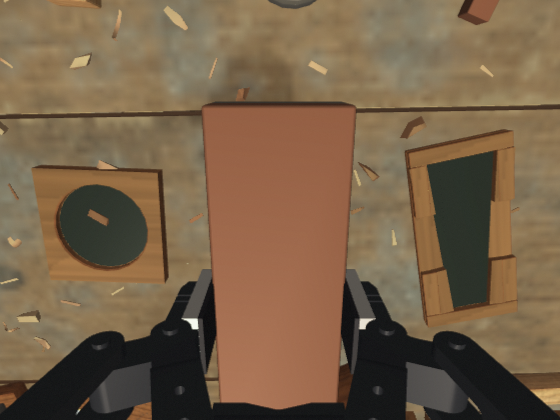

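The bench stone is held straight and hides its case. The puck case shows at (102,225) and the slip case at (462,225). I'll measure those two here and get the bench case from the top image, joining the felt pieces that the shaving splits.

Run:
```python
from w import *
c=dict(np.load("w3.npz")); s=dict(eef_pos=c["pos"],ee_rot=c["rot"]); P=cloud(c,s); C=c["color"].astype(int); mx=C.max(-1)
def win(u0,u1,v0,v1):
    m=np.zeros(mx.shape,bool); m[v0:v1,u0:u1]=1; return m
for n,w in [("puck",win(45,160,175,275)),("slip",win(412,512,145,315))]:
    m=cv2.morphologyEx((w&(mx<75)).astype(np.uint8),cv2.MORPH_OPEN,np.ones((3,3)))
    m=cv2.morphologyEx(m,cv2.MORPH_CLOSE,np.ones((15,15)))
    rect_world(m,P,C,s,c,6,n)
t=dict(np.load("top.npz")); C=t["color"].astype(int); m=np.zeros(C.shape[:2],bool); m[107:199,264:312]=1
for th in (60,75,90):
    k=cv2.morphologyEx((m&(C.max(-1)<th)).astype(np.uint8),cv2.MORPH_OPEN,np.ones((3,3)))
    k=cv2.morphologyEx(k,cv2.MORPH_CLOSE,np.ones((11,11)))
    rect_world(k,None,None,None,t,6,"bench %d"%th)
cv2.imwrite("pics/bc.png",cv2.resize(C[100:205,255:320,::-1].astype(np.uint8),None,fx=5,fy=5))
```

```text
puck centre 642.2 -151.0 size 72 69 yaw 1.442 widths -/+ [54. 58.] mean [ 641.8 -150.5]
slip centre 655.9 143.2 size 132 51 yaw 0.2 widths -/+ [49. 33.] mean [645.7 140.6]
bench 60 none
bench 75 centre 655.5 -4.4 size 142 61 yaw -0.016 widths -/+ [61. 43.] mean [648.8  -3.5]
bench 90 centre 663.5 -5.4 size 159 62 yaw -0.031 widths -/+ [61. 59.] mean [662.8  -5.3]
```

View pics/bc.png

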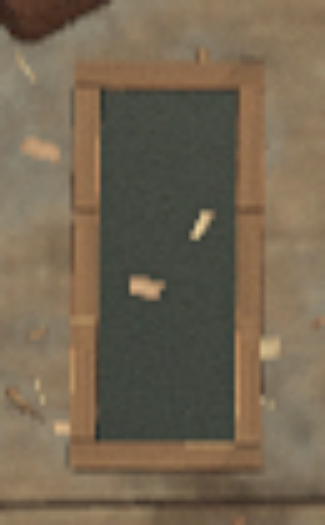

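The bench case is whole in the crop, tilted about -0.015 rad, with chips lying on the felt. Target is (664,-5).

```bash
python3 -m jog '[{"tx":-24,"ty":2,"tz":20,"ax":0,"ay":0,"az":0,"jaw":0.5},{"tx":-24,"ty":2,"tz":40,"ax":0,"ay":0,"az":0,"jaw":0.5},{"tx":0,"ty":0,"tz":40,"ax":0,"ay":0,"az":0,"jaw":0.5},{"tx":0,"ty":0,"tz":10,"ax":0,"ay":0,"az":0,"jaw":0.5},{"tx":0,"ty":0,"tz":0,"ax":0,"ay":0,"az":0,"jaw":0.5}]' | tail -2
python3 - <<'E'
from w import *
plan(665,-5,12,1.552)
s,c,P,C=wrist("w4")
c2=capture("scene"); save(c2,"s4")
E
```

```text
grip_width: 0.567
grip_force: 63.7
t 6.53 pos [666.   -5.   35.1] tool shift [ 1.  -0.  23.1] az 0.002 yaw now 1.554 tilt [ 0. -0.] grip 48.2 63.7 j [-0.18  0.81  1.23 -0.    1.1  -1.74]
```

View pics/w4.png

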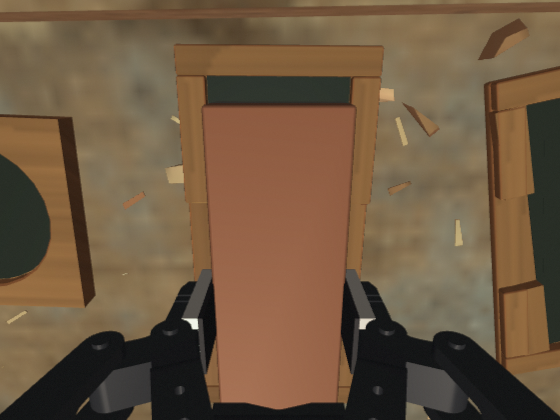

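The stone sits over the pocket, with the near pocket edge at row 77 and the stone's near edge at row 105. I'll check the clearance numerically.

Run:
```python
from w import *
c=dict(np.load("w4.npz")); s=dict(eef_pos=c["pos"],ee_rot=c["rot"]); P=cloud(c,s); C=c["color"].astype(int)
W=np.linalg.inv(cfw(c,s))
def pr(u,v,z):
    d=W[:3,:3]@[(u-c["cx"])/c["fx"],-(v-c["cy"])/c["fy"],-1]; return (W[:3,3]+d*(z-W[2,3])/d[2]).round(1)
print("depth z stone",np.median(P[150:250,260:300,2]),"felt",np.median(P[85:95,230:330,2]),"rim",np.median(P[52:68,230:330,2]))
m=np.zeros(C.shape[:2],bool); m[60:103,180:380]=1
k=(m&(C.max(-1)<75)&(C[...,0]<C[...,1]+8)); v,u=np.nonzero(k); print("felt px u",np.percentile(u,[1,99]),"v",v.min())
print("pocket near",pr(280,77,9),"L",pr(207,90,6),"R",pr(352,90,6))
st=(C[...,0]>C[...,2]*1.35)&(P[...,2]>30)&(C[...,0]>100); v,u=np.nonzero(st&(np.arange(420)[:,None]<260)); print("stone v",v.min()); 
z=np.median(P[150:250,260:300,2])
for r in (115,180,250):
    uu=np.nonzero(st[r])[0]; print(pr(uu.min(),r,z),pr(uu.max(),r,z))
print("stone near edge",pr(280,105,z), "stone centre x =", pr(280,105,z)[0]+75)
```

```text
depth z stone 53.991647190258966 felt 6.534253340838745 rim 12.261896177060308
felt px u [208. 348.] v 76
pocket near [582.   -2.3   9. ] L [586.8 -34.3   6. ] R [587.8  29.    6. ]
stone v 0
[593.8 -27.5  54. ] [594.6  21.4  54. ]
[615.3 -27.8  54. ] [617.1  79.4  54. ]
[640.4 -80.8  54. ] [642.1  20.8  54. ]
stone near edge [591.1  -2.7  54. ] stone centre x = 666.1
```

```bash
python3 -m jog '[{"tx":2.5,"ty":0,"tz":8,"ax":0,"ay":0,"az":0,"jaw":0.5},{"tx":0,"ty":0,"tz":8,"ax":0,"ay":0,"az":0,"jaw":0.5},{"tx":0,"ty":0,"tz":4,"ax":0,"ay":0,"az":0,"jaw":0.5},{"tx":0,"ty":0,"tz":2,"ax":0,"ay":0,"az":0,"jaw":0.5},{"tx":0,"ty":0,"tz":0,"ax":0,"ay":0,"az":0,"jaw":0.5}]' 
python3 -m jog '[{"tx":0,"ty":0,"tz":1,"ax":0,"ay":0,"az":0,"jaw":0.5},{"tx":0,"ty":0,"tz":0,"ax":0,"ay":0,"az":0,"jaw":0.5}]'
```

```text
time_s: 7.25
eef_pos: [663.5, -4.4, 12.5]
ee_rot: [0.0, 0.008, 1.0, -0.0]
force: [-0.4, -0.3, -4.4]
grip_width: 0.568
grip_force: 63.8
time_s: 7.5
eef_pos: [663.6, -4.4, 12.4]
ee_rot: [0.0, 0.008, 1.0, -0.0]
force: [-4.5, 1.5, 4.9]
grip_width: 0.566
grip_force: 64.7
```

```bash
python3 -m jog '[{"tx":0,"ty":0,"tz":0,"ax":0,"ay":0,"az":0,"jaw":-0.4},{"tx":0,"ty":0,"tz":0,"ax":0,"ay":0,"az":0,"jaw":-0.4},{"tx":0,"ty":0,"tz":-15,"ax":0,"ay":0,"az":0,"jaw":-0.4},{"tx":0,"ty":0,"tz":-40,"ax":0,"ay":0,"az":0,"jaw":-0.4},{"tx":20,"ty":0,"tz":-50,"ax":0,"ay":0,"az":0,"jaw":-1}]'
python3 -m jog '[{"tx":60,"ty":3,"tz":-10,"ax":0,"ay":0,"az":0,"jaw":-1},{"tx":60,"ty":2,"tz":0,"ax":0,"ay":0,"az":0,"jaw":-1},{"tx":50,"ty":0,"tz":0,"ax":0,"ay":0,"az":0,"jaw":-1},{"tx":25,"ty":0,"tz":0,"ax":0,"ay":0,"az":0,"jaw":-1},{"tx":0,"ty":0,"tz":0,"ax":0,"ay":0,"az":0,"jaw":-1}]'
python3 - <<'E'
from w import *
plan(457,4,6,1.554)
s,c,P,C=wrist("w5")
h=P[...,2]
rect_world((h>14)&(h<35)&(abs(P[...,0]-457)<60)&(abs(P[...,1]-4)<60),P,C,s,c,28,"puck")
t=capture("top"); save(t,"t5")
E
```

```text
time_s: 8.12
eef_pos: [643.5, -4.2, 117.8]
ee_rot: [0.0, 0.008, 1.0, -0.0]
force: [0.3, -0.6, 0.6]
grip_width: 0.889
grip_force: 0.0
time_s: 8.75
eef_pos: [448.1, 4.0, 127.5]
ee_rot: [0.001, 0.008, 1.0, -0.0]
force: [-0.4, -0.9, -0.3]
grip_width: 1.003
grip_force: 0.0
t 8.75 pos [448.1   4.  127.5] tool shift [ -8.7   0.2 121.5] az 0.001 yaw now 1.555 tilt [ 0.002 -0.   ] grip 85.2 0.0 j [-0.25  0.26  1.86 -0.    1.02 -1.81]
puck centre 456.1 4.3 size 61 59 yaw -0.419 widths -/+ [49. 50.] mean [455.2   4.1]
```

View pics/w5.png

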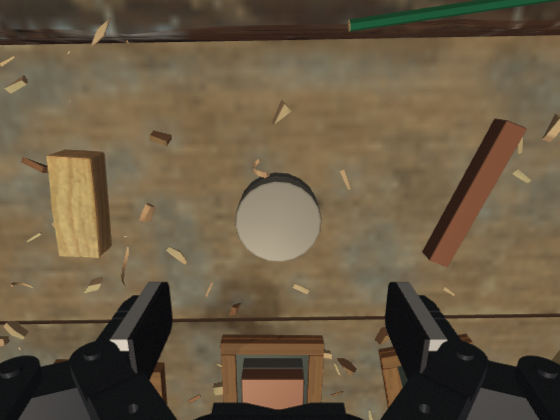

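```bash
python3 -m jog '[{"tx":-8,"ty":0,"tz":45,"ax":0,"ay":0,"az":0,"jaw":-1},{"tx":0,"ty":0,"tz":45,"ax":0,"ay":0,"az":0,"jaw":-1},{"tx":0,"ty":0,"tz":25,"ax":0,"ay":0,"az":0,"jaw":-1},{"tx":0,"ty":0,"tz":9,"ax":0,"ay":0,"az":0,"jaw":-1},{"tx":0,"ty":0,"tz":0,"ax":0,"ay":0,"az":0,"jaw":0}]' 60
python3 -m jog '[{"tx":0,"ty":0,"tz":0,"ax":0,"ay":0,"az":0,"jaw":0.4},{"tx":0,"ty":0,"tz":0,"ax":0,"ay":0,"az":0,"jaw":0.4},{"tx":0,"ty":0,"tz":0,"ax":0,"ay":0,"az":0,"jaw":0.4}]' 60
python3 -c "
from h import *
plan(640,-150.5,130,1.57)"
```

```text
time_s: 9.48
eef_pos: [457.1, 3.8, 2.4]
ee_rot: [0.0, 0.008, 1.0, -0.0]
force: [0.4, -0.4, -0.0]
grip_width: 0.817
grip_force: 0.0
time_s: 9.85
eef_pos: [457.4, 3.6, 3.7]
ee_rot: [0.001, 0.008, 1.0, -0.0]
force: [-1.6, -0.1, 6.3]
grip_width: 0.677
grip_force: 63.9
t 9.85 pos [457.4   3.6   3.7] tool shift [-185.3 -151.4 -125.7] az -0.015 yaw now 1.555 tilt [ 0.002 -0.001] grip 57.5 63.9 j [-0.25  0.5   1.93 -0.    0.71 -1.8 ]
```

```bash
python3 -m jog '[{"tx":0,"ty":0,"tz":-20,"ax":0,"ay":0,"az":0,"jaw":0.4},{"tx":0,"ty":0,"tz":-45,"ax":0,"ay":0,"az":0,"jaw":0.4},{"tx":-10,"ty":-10,"tz":-40,"ax":0,"ay":0,"az":0,"jaw":0.4},{"tx":-42,"ty":-35,"tz":0,"ax":0,"ay":0,"az":0,"jaw":0.4},{"tx":-45,"ty":-35,"tz":0,"ax":0,"ay":0,"az":0,"jaw":0.4}]' |tail -2
python3 -m jog '[{"tx":-45,"ty":-35,"tz":0,"ax":0,"ay":0,"az":0,"jaw":0.4},{"tx":-30,"ty":-25,"tz":0,"ax":0,"ay":0,"az":0,"jaw":0.4},{"tx":-15,"ty":-11,"tz":30,"ax":0,"ay":0,"az":0,"jaw":0.4},{"tx":0,"ty":0,"tz":30,"ax":0,"ay":0,"az":0,"jaw":0.4},{"tx":0,"ty":0,"tz":0,"ax":0,"ay":0,"az":0,"jaw":0.4}]' |tail -2
python3 - <<'E'
from w import *
plan(642.5,-150.5,10,1.555)
s,c,P,C=wrist("w6")
plan(642.5,-150.5,10,1.555)
E
```

```text
grip_width: 0.677
grip_force: 65.1
grip_width: 0.674
grip_force: 65.1
t 11.1 pos [ 640.  -149.6   45.7] tool shift [-2.7 -0.9 35.7] az -0.0 yaw now 1.555 tilt [-0.004  0.002] grip 57.3 65.1 j [-0.41  0.78  1.25  0.    1.11 -1.96]
t 11.15 pos [ 641.  -149.9   47.8] tool shift [-1.6 -0.6 37.8] az 0.0 yaw now 1.555 tilt [-0.001  0.   ] grip 57.8 65.1 j [-0.41  0.78  1.25  0.    1.11 -1.96]
```

View pics/w6.png

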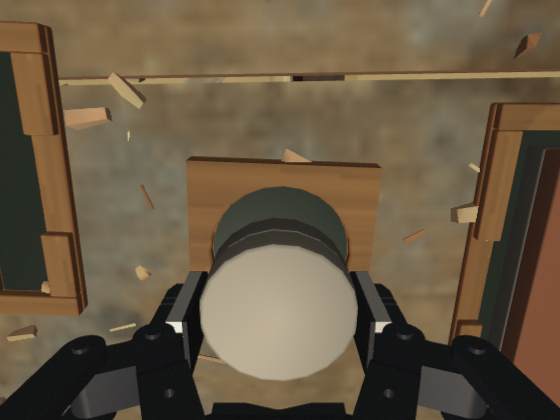

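The puck is over its case: pocket near edge at (282,188), case corners at (188,160) and (380,165). The bench stone lies in its pocket at the right edge. I'll measure both centres.

Run:
```python
from w import *
c=dict(np.load("w6.npz")); s=dict(eef_pos=c["pos"],ee_rot=c["rot"]); P=cloud(c,s); C=c["color"].astype(int)
W=np.linalg.inv(cfw(c,s))
def pr(u,v,z):
    d=W[:3,:3]@[(u-c["cx"])/c["fx"],-(v-c["cy"])/c["fy"],-1]; return (W[:3,3]+d*(z-W[2,3])/d[2])
z=np.median(P[280:340,240:320,2]); print("puck top z",z)
m=np.zeros(C.shape[:2],bool); m[235:385,198:360]=1
m&=(abs(P[...,2]-z)<4)&(C.min(-1)>110)
v,u=np.nonzero(m); p=np.array([pr(a,b,z)[:2] for a,b in zip(u,v)],np.float32); print("puck",cv2.minEnclosingCircle(p))
print("case near edge",pr(188,158,12).round(1),pr(380,163,12).round(1)); print("pocket near",pr(282,188,12).round(1))
f=np.zeros(C.shape[:2],bool); f[185:235,205:360]=1
f&=(P[...,2]<9.)&(C.max(-1)<75); print("felt px",f.sum())
# circle fit to felt outer boundary
b=[]
for r in range(190,232,2):
    uu=np.nonzero(f[r])[0]
    if len(uu)>10: b+= [pr(uu.min(),r,9)[:2],pr(uu.max(),r,9)[:2]]
b=np.array(b); from scipy.optimize import least_squares
print(least_squares(lambda q:np.hypot(b[:,0]-q[0],b[:,1]-q[1])-36,[641,-150]).x)
q=(P[...,0]>560)&(P[...,1]>-60)&(P[...,2]>15); print("bench stone top z",np.percentile(P[...,2][q],[10,50,90]))
```

```text
puck top z 70.16136248541346
puck ((640.2706298828125, -149.2681884765625), 28.98025894165039)
case near edge [ 591.3 -191.2   12. ] [595.2 -99.8  12. ]
pocket near [ 606.8 -146.7   12. ]
felt px 3616
[ 643.09283052 -148.2162703 ]
bench stone top z [18.1736459  30.40374067 31.70608047]
```

```bash
python3 -m jog '[{"tx":-1,"ty":0.5,"tz":15,"ax":0,"ay":0,"az":0,"jaw":0.4},{"tx":0,"ty":0,"tz":12,"ax":0,"ay":0,"az":0,"jaw":0.4},{"tx":0,"ty":0,"tz":5,"ax":0,"ay":0,"az":0,"jaw":0.4},{"tx":0,"ty":0,"tz":0,"ax":0,"ay":0,"az":0,"jaw":0.4},{"tx":0,"ty":0,"tz":0,"ax":0,"ay":0,"az":0,"jaw":0.4}]'
python3 -m jog '[{"tx":0,"ty":0,"tz":2.5,"ax":0,"ay":0,"az":0,"jaw":0.4},{"tx":0,"ty":0,"tz":1,"ax":0,"ay":0,"az":0,"jaw":0.4},{"tx":0,"ty":0,"tz":0,"ax":0,"ay":0,"az":0,"jaw":0.4}]'
```

```text
time_s: 11.78
eef_pos: [642.3, -149.7, 15.7]
ee_rot: [0.0, 0.008, 1.0, -0.0]
force: [-0.5, -1.1, -1.9]
grip_width: 0.677
grip_force: 65.1
time_s: 12.15
eef_pos: [642.0, -149.6, 11.8]
ee_rot: [-0.0, 0.008, 1.0, 0.0]
force: [-0.6, 0.1, -1.1]
grip_width: 0.678
grip_force: 65.1
```

```bash
python3 -m jog '[{"tx":0,"ty":0,"tz":1,"ax":0,"ay":0,"az":0,"jaw":0.4},{"tx":0,"ty":0,"tz":0,"ax":0,"ay":0,"az":0,"jaw":0.4}]'
python3 -m jog '[{"tx":0,"ty":0,"tz":0.7,"ax":0,"ay":0,"az":0,"jaw":0.4},{"tx":0,"ty":0,"tz":0,"ax":0,"ay":0,"az":0,"jaw":0.4}]'
```

```text
time_s: 12.4
eef_pos: [642.0, -149.6, 10.7]
ee_rot: [-0.0, 0.008, 1.0, 0.0]
force: [0.3, -0.9, -1.6]
grip_width: 0.675
grip_force: 65.1
time_s: 12.65
eef_pos: [642.0, -149.6, 10.0]
ee_rot: [-0.0, 0.008, 1.0, 0.0]
force: [0.2, -0.4, -1.2]
grip_width: 0.681
grip_force: 65.1
```

```bash
python3 -m jog '[{"tx":0,"ty":0,"tz":0.7,"ax":0,"ay":0,"az":0,"jaw":0.4},{"tx":0,"ty":0,"tz":0,"ax":0,"ay":0,"az":0,"jaw":0.4}]'
python3 -c "
from h import *
plan(642,-149.6,9,1.555)"
```

```text
time_s: 12.9
eef_pos: [642.1, -149.6, 9.9]
ee_rot: [0.0, 0.008, 1.0, -0.0]
force: [-3.1, 1.5, 5.2]
grip_width: 0.679
grip_force: 65.6
t 12.9 pos [ 642.1 -149.6    9.9] tool shift [0.1 0.  0.9] az 0.0 yaw now 1.555 tilt [ 0. -0.] grip 57.7 65.6 j [-0.41  0.83  1.26 -0.    1.05 -1.96]
```

```bash
python3 -m jog '[{"tx":0,"ty":0,"tz":0,"ax":0,"ay":0,"az":0,"jaw":-0.8},{"tx":0,"ty":0,"tz":0,"ax":0,"ay":0,"az":0,"jaw":-0.8},{"tx":0,"ty":0,"tz":-20,"ax":0,"ay":0,"az":0,"jaw":-0.8},{"tx":0,"ty":0,"tz":-50,"ax":0,"ay":0,"az":0,"jaw":-1},{"tx":20,"ty":20,"tz":-50,"ax":0,"ay":0,"az":0,"jaw":-1}]' | tail -4
python3 -m jog '[{"tx":25,"ty":54,"tz":0,"ax":0,"ay":0,"az":0,"jaw":-1},{"tx":25,"ty":54,"tz":0,"ax":0,"ay":0,"az":0,"jaw":-1},{"tx":25,"ty":54,"tz":0,"ax":0,"ay":0,"az":0,"jaw":-1},{"tx":25,"ty":54,"tz":0,"ax":0,"ay":0,"az":0,"jaw":-1},{"tx":25,"ty":54,"tz":0,"ax":0,"ay":0,"az":0,"jaw":-1}]' | tail -2
python3 -m jog '[{"tx":25,"ty":54,"tz":0,"ax":0,"ay":0,"az":0,"jaw":-1},{"tx":25,"ty":54,"tz":0,"ax":0,"ay":0,"az":0,"jaw":-1},{"tx":10,"ty":37,"tz":0,"ax":0,"ay":0,"az":-0.05,"jaw":-1},{"tx":0,"ty":0,"tz":0,"ax":0,"ay":0,"az":-0.05,"jaw":-1},{"tx":0,"ty":0,"tz":0,"ax":0,"ay":0,"az":0,"jaw":-1}]' | tail -2
cat >> w.py <<'E'
def taper(mask,s,c,z,tag):
    """axis of the largest blob by the mid-line of its cross-sections, on plane z"""
    n,l,st,ce=cv2.connectedComponentsWithStats(mask.astype(np.uint8)); k=1+np.argmax(st[1:,4]); v,u=np.nonzero(l==k)
    W=np.linalg.inv(cfw(c,s)); d=np.stack([(u-c["cx"])/c["fx"],-(v-c["cy"])/c["fy"],-np.ones(len(u))],-1)@W[:3,:3].T
    p=(W[:3,3]+d*((z-W[2,3])/d[:,2])[:,None])[:,:2]; a=0.15; o=p.mean(0)
    for _ in range(8):
        e=np.array([np.cos(a),np.sin(a)]); f=np.array([-e[1],e[0]]); q=(p-o)@e; w=(p-o)@f
        lo,hi=np.percentile(q,[.2,99.8]); ts=np.linspace(lo+10,hi-10,15)
        mid=[(w[abs(q-t)<2].max()+w[abs(q-t)<2].min())/2 for t in ts]; k=np.polyfit(ts,mid,1); a+=np.arctan(k[0])
        wd=[np.ptp(w[abs(q-t)<2]) for t in ts]
    cen=o+e*(lo+hi)/2+f*np.polyval(k,(lo+hi)/2)
    print(tag,"centre",cen.round(1),"yaw",round(a,3),"len",round(hi-lo,1),"width - mid +",np.round([wd[0],wd[7],wd[-1]],1)); return cen,a
E
python3 - <<'E'
from w import *
plan(443,292,100,1.72)
s,c,P,C=wrist("w7"); h=P[...,2]
taper((h>5)&(h<30)&(abs(P[...,0]-443)<70)&(abs(P[...,1]-292)<32),s,c,11,"slip")
t=capture("top"); save(t,"t7")
c=dict(np.load("w3.npz")); s=dict(eef_pos=c["pos"],ee_rot=c["rot"]); mx=c["color"].max(-1); m=np.zeros(mx.shape,np.uint8); m[145:315,412:512]=1
m=cv2.morphologyEx((m>0).astype(np.uint8)&(mx<75).astype(np.uint8),cv2.MORPH_OPEN,np.ones((3,3)))
taper(m,s,c,6,"slip_case pocket")
c=dict(np.load("top.npz")); mx=c["color"].max(-1); m=np.zeros(mx.shape,np.uint8); m[110:205,201:249]=1
m=cv2.morphologyEx(m&(mx<75).astype(np.uint8),cv2.MORPH_OPEN,np.ones((3,3)))
taper(m,None,c,6,"slip_case top")
E
```

```text
ee_rot: [0.001, 0.009, 1.0, -0.0]
force: [0.5, 0.3, 1.3]
grip_width: 0.997
grip_force: 0.0
grip_width: 1.0
grip_force: 0.0
grip_width: 0.997
grip_force: 0.0
t 14.78 pos [444.1 289.  130.5] tool shift [ 0.9  3.1 30.5] az -0.065 yaw now 1.655 tilt [0.002 0.001] grip 84.8 0.0 j [ 0.36  0.42  1.62 -0.    1.1  -1.3 ]
slip centre [445.9 294. ] yaw 0.144 len 124.6 width - mid + [38.7 28.8 18.8]
slip_case pocket centre [655.4 142.3] yaw 0.202 len 130.3 width - mid + [50.1 39.5 30.6]
slip_case top centre [655.9 141.1] yaw 0.198 len 129.7 width - mid + [46.5 36.9 28.1]
```

View pics/w7.png

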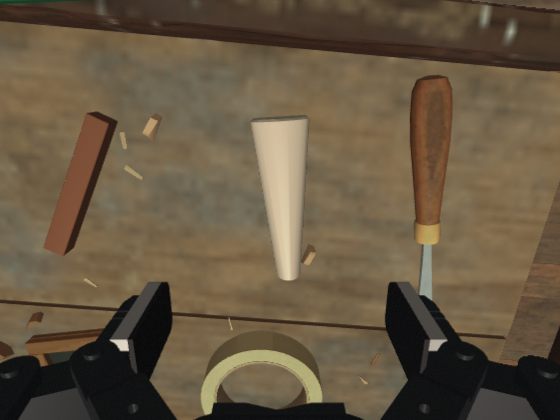

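The slip at (281,195) is clear, with its broad end toward the robot. The case points the same way, at (655.6,141.8) with yaw 0.20. I'll grasp it just behind mid-length.

```bash
python3 -m jog '[{"tx":2.7,"ty":4,"tz":40,"ax":0,"ay":0,"az":-0.06,"jaw":-1},{"tx":0,"ty":0,"tz":45,"ax":0,"ay":0,"az":0,"jaw":-1},{"tx":0,"ty":0,"tz":30,"ax":0,"ay":0,"az":0,"jaw":-1},{"tx":0,"ty":0,"tz":12,"ax":0,"ay":0,"az":0,"jaw":-1},{"tx":0,"ty":0,"tz":0,"ax":0,"ay":0,"az":0,"jaw":0}]' 50 | tail -6
python3 -m jog '[{"tx":0,"ty":0,"tz":0,"ax":0,"ay":0,"az":0,"jaw":0.8},{"tx":0,"ty":0,"tz":0,"ax":0,"ay":0,"az":0,"jaw":0.8},{"tx":0,"ty":0,"tz":0,"ax":0,"ay":0,"az":0,"jaw":0.8},{"tx":0,"ty":0,"tz":0,"ax":0,"ay":0,"az":0,"jaw":0.8}]' 50
python3 -c "
from h import *
plan(650,140.7,130,1.771)"
```

```text
time_s: 15.5
eef_pos: [441.2, 292.2, 2.7]
ee_rot: [-0.0, -0.072, 0.997, -0.0]
force: [0.1, -0.6, 0.4]
grip_width: 0.818
grip_force: 0.0
time_s: 16.0
eef_pos: [441.5, 292.7, 3.8]
ee_rot: [0.001, -0.072, 0.997, 0.0]
force: [-1.6, -1.2, 8.3]
grip_width: 0.333
grip_force: 48.4
t 16.0 pos [441.5 292.7   3.8] tool shift [-184.7 -180.3 -126. ] az -0.056 yaw now 1.715 tilt [0.002 0.001] grip 28.3 48.4 j [ 0.36  0.62  1.71  0.    0.81 -1.35]
```

```bash
python3 -m jog '[{"tx":0,"ty":0,"tz":-15,"ax":0,"ay":0,"az":0,"jaw":0.8},{"tx":0,"ty":0,"tz":-45,"ax":0,"ay":0,"az":0,"jaw":0.8},{"tx":-10,"ty":-10,"tz":-45,"ax":0,"ay":0,"az":0,"jaw":0.8},{"tx":-38,"ty":-38,"tz":0,"ax":0,"ay":0,"az":0,"jaw":0.8},{"tx":-42,"ty":-41,"tz":0,"ax":0,"ay":0,"az":0,"jaw":0.8}]' |tail -2
python3 -m jog '[{"tx":-42,"ty":-41,"tz":0,"ax":0,"ay":0,"az":0,"jaw":0.8},{"tx":-36,"ty":-33,"tz":0,"ax":0,"ay":0,"az":0,"jaw":0.8},{"tx":-18,"ty":-17,"tz":35,"ax":0,"ay":0,"az":-0.056,"jaw":0.8},{"tx":0,"ty":0,"tz":35,"ax":0,"ay":0,"az":0,"jaw":0.8},{"tx":0,"ty":0,"tz":0,"ax":0,"ay":0,"az":0,"jaw":0.8}]' |tail -2
python3 -m jog '[{"tx":0,"ty":0,"tz":0,"ax":0,"ay":0,"az":0,"jaw":0.8}]' |tail -2
python3 - <<'E'
from w import *
plan(651.7,141,10,1.771)
s,c,P,C=wrist("w8")
h=P[...,2]; print("top z",np.percentile(h[(C.min(-1)>120)&(h>20)],[50,98]))
E
```

```text
grip_width: 0.332
grip_force: 49.7
grip_width: 0.329
grip_force: 49.6
grip_width: 0.331
grip_force: 49.7
t 17.38 pos [651.6 141.3  39.6] tool shift [ 0.  -0.3 29.6] az 0.0 yaw now 1.771 tilt [0.003 0.   ] grip 28.1 49.7 j [ 0.04  0.81  1.22 -0.    1.11 -1.73]
top z [56.82787433 59.02921086]
```

View pics/w8.png

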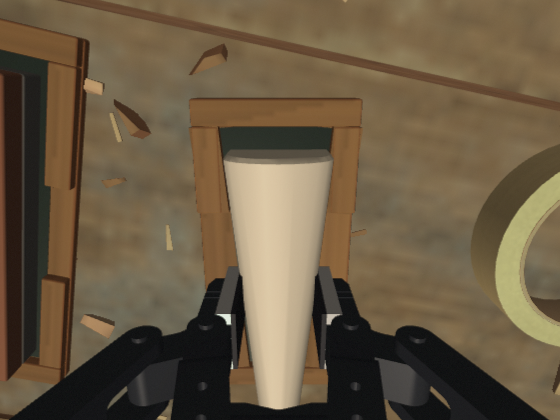

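The slip lines up with its pocket: pocket near edge at row 127, slip broad end at row 150. I'll check the numbers.

Run:
```python
from w import *
c=dict(np.load("w8.npz")); s=dict(eef_pos=c["pos"],ee_rot=c["rot"]); W=np.linalg.inv(cfw(c,s)); 
T=np.linalg.inv(W); q=s["ee_rot"]; M=R.from_quat(q[[1,2,3,0]]).as_matrix()
def pr(u,v,z):
    d=W[:3,:3]@[(u-c["cx"])/c["fx"],-(v-c["cy"])/c["fy"],-1]; return (M.T@((W[:3,3]+d*(z-W[2,3])/d[2])-s["eef_pos"]))[:2].round(1)
for z in(6,12): print("pocket near, tool frame",z,pr(275,127,z),"L",pr(219,140,z),"R",pr(335,140,z))
for z in(36,48): print("slip end",z,pr(277,150,z),pr(277,160,z),"L",pr(224,155,z),"R",pr(331,155,z))
```

```text
pocket near, tool frame 6 [62.3 -1.1] L [ 56.4 -27.3] R [56.3 26.9]
pocket near, tool frame 12 [63.  -1.1] L [ 57.2 -26.3] R [57.2 26. ]
slip end 36 [56.7 -0.1] [52.8 -0.1] L [ 54.7 -20.9] R [54.7 21.1]
slip end 48 [58.7 -0.1] [55.1 -0.1] L [ 56.9 -19.2] R [56.9 19.4]
```

```bash
python3 -m jog '[{"tx":0,"ty":0,"tz":12,"ax":0,"ay":0,"az":0,"jaw":0.8},{"tx":0,"ty":0,"tz":10,"ax":0,"ay":0,"az":0,"jaw":0.8},{"tx":0,"ty":0,"tz":5,"ax":0,"ay":0,"az":0,"jaw":0.8},{"tx":0,"ty":0,"tz":1,"ax":0,"ay":0,"az":0,"jaw":0.8},{"tx":0,"ty":0,"tz":0,"ax":0,"ay":0,"az":0,"jaw":0.8}]'
python3 -m jog '[{"tx":0,"ty":0,"tz":1,"ax":0,"ay":0,"az":0,"jaw":0.8},{"tx":0,"ty":0,"tz":0,"ax":0,"ay":0,"az":0,"jaw":0.8}]'
python3 -m jog '[{"tx":0,"ty":0,"tz":0.7,"ax":0,"ay":0,"az":0,"jaw":0.8},{"tx":0,"ty":0,"tz":0,"ax":0,"ay":0,"az":0,"jaw":0.8}]'
```

```text
time_s: 18.05
eef_pos: [650.7, 141.0, 9.9]
ee_rot: [-0.0, -0.1, 0.995, 0.0]
force: [-4.8, -1.5, 5.3]
grip_width: 0.333
grip_force: 50.1
time_s: 18.3
eef_pos: [650.7, 141.0, 9.8]
ee_rot: [-0.0, -0.1, 0.995, -0.0]
force: [-8.4, -0.5, 12.1]
grip_width: 0.329
grip_force: 50.6
time_s: 18.55
eef_pos: [650.8, 141.0, 9.8]
ee_rot: [-0.0, -0.1, 0.995, -0.0]
force: [-10.7, -1.7, 17.5]
grip_width: 0.33
grip_force: 51.0
```

```bash
python3 -m jog '[{"tx":0,"ty":0,"tz":0,"ax":0,"ay":0,"az":0,"jaw":0},{"tx":0,"ty":0,"tz":0,"ax":0,"ay":0,"az":0,"jaw":-0.2},{"tx":0,"ty":0,"tz":-15,"ax":0,"ay":0,"az":0,"jaw":-0.2},{"tx":0,"ty":0,"tz":-45,"ax":0,"ay":0,"az":0,"jaw":-0.2},{"tx":20,"ty":4,"tz":-55,"ax":0,"ay":0,"az":0,"jaw":-0.2}]' | tail -4
python3 -m jog '[{"tx":58,"ty":13,"tz":0,"ax":0,"ay":0,"az":0,"jaw":-0.2},{"tx":58,"ty":13,"tz":0,"ax":0,"ay":0,"az":0,"jaw":-0.2},{"tx":45,"ty":10,"tz":0,"ax":0,"ay":0,"az":0,"jaw":-0.2},{"tx":20,"ty":4,"tz":0,"ax":0,"ay":0,"az":0.18,"jaw":-0.2},{"tx":0,"ty":0,"tz":0,"ax":0,"ay":0,"az":0.18,"jaw":-0.2}]' | tail -2
python3 -m jog '[{"tx":0,"ty":0,"tz":0,"ax":0,"ay":0,"az":0.18,"jaw":-0.2},{"tx":0,"ty":0,"tz":0,"ax":0,"ay":0,"az":0.03,"jaw":-0.2},{"tx":0,"ty":0,"tz":0,"ax":0,"ay":0,"az":0,"jaw":-0.2},{"tx":0,"ty":0,"tz":0,"ax":0,"ay":0,"az":0,"jaw":-0.2}]' | tail -2
python3 - <<'E'
from w import *
plan(445,143.5,4,1.202)
s,c,P,C=wrist("w9"); h=P[...,2]
rect_world((h>6)&(h<25)&(abs(P[...,0]-445)<65)&(abs(P[...,1]-143)<40),P,C,s,c,16,"stick")
t=capture("top"); save(t,"t9"); np.savez("t9",**t)
E
```

```text
ee_rot: [-0.0, -0.1, 0.995, -0.0]
force: [0.1, 0.5, -0.5]
grip_width: 0.597
grip_force: 0.0
grip_width: 0.604
grip_force: 0.0
grip_width: 0.603
grip_force: 0.0
t 20.3 pos [445.2 144.1 122.8] tool shift [  0.   -0.7 118.8] az 0.001 yaw now 1.203 tilt [0. 0.] grip 51.3 0.0 j [ 0.06  0.31  1.81  0.    1.02 -1.14]
stick centre 445.2 144.2 size 111 16 yaw -0.374 widths -/+ [15. 15.] mean [441.5 145.6]
```

View pics/w9.png

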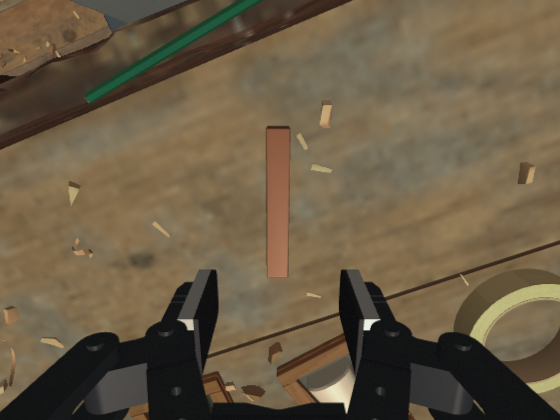

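The stick at (278,202) is lined up between the fingers. Descending and gripping.

```bash
python3 -m jog '[{"tx":0,"ty":0,"tz":40,"ax":0,"ay":0,"az":0.004,"jaw":-0.2},{"tx":0,"ty":0,"tz":45,"ax":0,"ay":0,"az":0,"jaw":-0.2},{"tx":0,"ty":0,"tz":24,"ax":0,"ay":0,"az":0,"jaw":-0.2},{"tx":0,"ty":0,"tz":10,"ax":0,"ay":0,"az":0,"jaw":-0.2},{"tx":0,"ty":0,"tz":0,"ax":0,"ay":0,"az":0,"jaw":0.2}]' 40 | tail -6
python3 -m jog '[{"tx":0,"ty":0,"tz":0,"ax":0,"ay":0,"az":0,"jaw":1},{"tx":0,"ty":0,"tz":0,"ax":0,"ay":0,"az":0,"jaw":1},{"tx":0,"ty":0,"tz":0,"ax":0,"ay":0,"az":0,"jaw":1},{"tx":0,"ty":0,"tz":0,"ax":0,"ay":0,"az":0,"jaw":1}]' 40
python3 - <<'E'
from w import *
plan(600,-284.5,130,1.504)
c=dict(np.load("w2.npz")); s=dict(eef_pos=c["pos"],ee_rot=c["rot"]); mx=c["color"].max(-1); m=np.zeros(mx.shape,np.uint8); m[288:390,268:318]=1
m=cv2.morphologyEx(m&(mx<85).astype(np.uint8),cv2.MORPH_CLOSE,np.ones((3,3)))
rect_world(m,None,None,s,c,6,"stick_case w2")
E
```

```text
time_s: 21.02
eef_pos: [445.2, 144.1, 3.8]
ee_rot: [-0.0, 0.186, 0.983, -0.0]
force: [0.6, -0.2, 0.5]
grip_width: 0.408
grip_force: 0.0
time_s: 21.52
eef_pos: [445.9, 144.2, 4.8]
ee_rot: [0.001, 0.186, 0.983, 0.0]
force: [-1.3, 0.2, 7.1]
grip_width: 0.176
grip_force: 40.1
t 21.52 pos [445.9 144.2   4.8] tool shift [-300.2 -342.8 -125. ] az -0.307 yaw now 1.197 tilt [0.002 0.   ] grip 14.9 40.1 j [ 0.06  0.52  1.89  0.    0.73 -1.14]
stick_case w2 centre 609.4 -273.8 size 124 40 yaw -0.112 widths -/+ [19. 16.] mean [ 604.8 -276.5]
```

```bash
python3 -m jog '[{"tx":0,"ty":0,"tz":-15,"ax":0,"ay":0,"az":0,"jaw":1},{"tx":0,"ty":0,"tz":-45,"ax":0,"ay":0,"az":0,"jaw":1},{"tx":-10,"ty":-10,"tz":-45,"ax":0,"ay":0,"az":0,"jaw":1},{"tx":-36,"ty":-42,"tz":0,"ax":0,"ay":0,"az":0,"jaw":1},{"tx":-38,"ty":-43,"tz":0,"ax":0,"ay":0,"az":0,"jaw":1}]' |tail -2
python3 -m jog '[{"tx":-38,"ty":-43,"tz":0,"ax":0,"ay":0,"az":0,"jaw":1},{"tx":-38,"ty":-43,"tz":0,"ax":0,"ay":0,"az":0,"jaw":1},{"tx":-38,"ty":-43,"tz":0,"ax":0,"ay":0,"az":0,"jaw":1},{"tx":-38,"ty":-43,"tz":0,"ax":0,"ay":0,"az":0,"jaw":1},{"tx":-38,"ty":-43,"tz":0,"ax":0,"ay":0,"az":0,"jaw":1}]' |tail -2
python3 -m jog '[{"tx":-26,"ty":-33,"tz":0,"ax":0,"ay":0,"az":-0.15,"jaw":1},{"tx":0,"ty":0,"tz":0,"ax":0,"ay":0,"az":-0.157,"jaw":1},{"tx":0,"ty":0,"tz":35,"ax":0,"ay":0,"az":0,"jaw":1},{"tx":0,"ty":0,"tz":25,"ax":0,"ay":0,"az":0,"jaw":1},{"tx":0,"ty":0,"tz":0,"ax":0,"ay":0,"az":0,"jaw":1}]' |tail -2
python3 - <<'E'
from w import *
plan(604,-284,10,1.504)
s,c,P,C=wrist("w10")
E
```

```text
grip_width: 0.177
grip_force: 39.2
grip_width: 0.174
grip_force: 39.2
grip_width: 0.175
grip_force: 39.2
t 23.4 pos [ 598.4 -284.2   47.9] tool shift [-5.7  0.5 37.9] az -0.0 yaw now 1.504 tilt [-0.003  0.002] grip 14.8 39.2 j [-0.62  0.79  1.23  0.    1.13 -2.12]
```

View pics/w10.png

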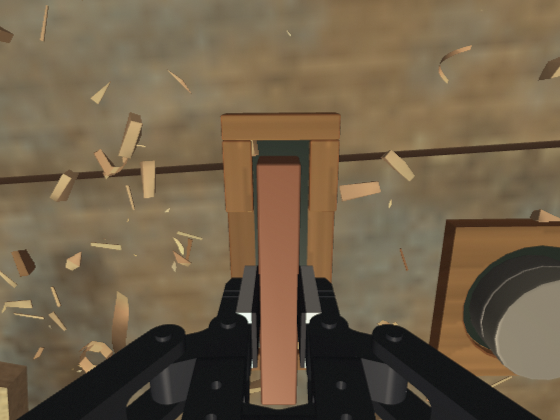

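The stick is over its case: pocket near edge at (282,139), stick end at (279,158). The puck sits in its case at the right. Measuring the offset in the tool frame.

Run:
```python
from w import *
c=dict(np.load("w10.npz")); s=dict(eef_pos=c["pos"],ee_rot=c["rot"]); W=np.linalg.inv(cfw(c,s)); 
q=s["ee_rot"]; M=R.from_quat(q[[1,2,3,0]]).as_matrix(); P=cloud(c,s)
def pr(u,v,z):
    d=W[:3,:3]@[(u-c["cx"])/c["fx"],-(v-c["cy"])/c["fy"],-1]; return (M.T@((W[:3,3]+d*(z-W[2,3])/d[2])-s["eef_pos"]))[:2].round(1)
print("z stick",np.median(P[180:240,268:290,2]))
print("case near",pr(222,114,12),pr(340,114,12),"pocket",pr(258,140,12),pr(309,140,12),"felt edges r150",pr(258,150,6),pr(309,150,6), "lower outer",pr(230,240,12),pr(333,240,12))
for z in (44,60): print("stick end",z,pr(258,157,z),pr(299,157,z),pr(279,164,z)); 
print(pr(259,240,60),pr(299,240,60))
```

```text
z stick 59.44231337790801
case near [ 68.1 -25.6] [68.  29.1] pocket [56.1 -9.1] [56.1 15.1] felt edges r150 [50.4 -9.5] [50.3 15.7] lower outer [  4.8 -24.5] [ 4.8 28.8]
stick end 44 [54.  -7.5] [53.9  8.7] [51.2  0.8]
stick end 60 [56.9 -6.6] [56.9  7.8] [54.4  0.8]
[25.3 -6.8] [25.3  8.3]
```

```bash
python3 -m jog '[{"tx":-4.5,"ty":1.5,"tz":10,"ax":0,"ay":0,"az":0,"jaw":1},{"tx":0,"ty":0,"tz":12,"ax":0,"ay":0,"az":0,"jaw":1},{"tx":0,"ty":0,"tz":8,"ax":0,"ay":0,"az":0,"jaw":1},{"tx":0,"ty":0,"tz":4,"ax":0,"ay":0,"az":0,"jaw":1},{"tx":0,"ty":0,"tz":0,"ax":0,"ay":0,"az":0,"jaw":1}]'
python3 -m jog '[{"tx":0,"ty":0,"tz":1.2,"ax":0,"ay":0,"az":0,"jaw":1},{"tx":0,"ty":0,"tz":0,"ax":0,"ay":0,"az":0,"jaw":1}]'
```

```text
time_s: 24.08
eef_pos: [603.7, -283.6, 14.5]
ee_rot: [-0.0, 0.033, 0.999, 0.0]
force: [0.2, 0.2, -0.3]
grip_width: 0.173
grip_force: 39.3
time_s: 24.32
eef_pos: [603.8, -283.6, 13.7]
ee_rot: [0.0, 0.033, 0.999, -0.0]
force: [-0.4, 0.1, -1.3]
grip_width: 0.173
grip_force: 39.3
```

```bash
python3 -m jog '[{"tx":0,"ty":0,"tz":1.2,"ax":0,"ay":0,"az":0,"jaw":1},{"tx":0,"ty":0,"tz":1,"ax":0,"ay":0,"az":0,"jaw":1},{"tx":0,"ty":0,"tz":0,"ax":0,"ay":0,"az":0,"jaw":1}]'
python3 -m jog '[{"tx":0,"ty":0,"tz":0.7,"ax":0,"ay":0,"az":0,"jaw":1},{"tx":0,"ty":0,"tz":0,"ax":0,"ay":0,"az":0,"jaw":1}]'
python3 -m jog '[{"tx":0,"ty":0,"tz":0.6,"ax":0,"ay":0,"az":0,"jaw":1},{"tx":0,"ty":0,"tz":0,"ax":0,"ay":0,"az":0,"jaw":1}]'
```

```text
time_s: 24.7
eef_pos: [603.7, -283.5, 11.2]
ee_rot: [-0.0, 0.033, 0.999, 0.0]
force: [0.6, -0.0, -0.2]
grip_width: 0.175
grip_force: 39.3
time_s: 24.95
eef_pos: [603.8, -283.6, 10.9]
ee_rot: [0.0, 0.033, 0.999, -0.0]
force: [-1.4, 0.9, 2.5]
grip_width: 0.175
grip_force: 39.6
time_s: 25.2
eef_pos: [603.8, -283.6, 10.9]
ee_rot: [0.0, 0.033, 0.999, -0.0]
force: [-3.7, 1.6, 7.6]
grip_width: 0.175
grip_force: 40.3
```

Contact. I'll release the stick, back away clear of the cases and check all four.

```bash
python3 -m jog '[{"tx":0,"ty":0,"tz":0,"ax":0,"ay":0,"az":0,"jaw":0.3},{"tx":0,"ty":0,"tz":0,"ax":0,"ay":0,"az":0,"jaw":0.3},{"tx":0,"ty":0,"tz":-15,"ax":0,"ay":0,"az":0,"jaw":0.3},{"tx":0,"ty":0,"tz":-45,"ax":0,"ay":0,"az":0,"jaw":0.3},{"tx":0,"ty":0,"tz":-55,"ax":0,"ay":0,"az":0,"jaw":0.3}]'|tail -3
python3 -m jog '[{"tx":50,"ty":0,"tz":-30,"ax":0,"ay":0,"az":0,"jaw":0.3},{"tx":55,"ty":0,"tz":-20,"ax":0,"ay":0,"az":0,"jaw":0.3},{"tx":55,"ty":0,"tz":0,"ax":0,"ay":0,"az":0,"jaw":0.3},{"tx":30,"ty":0,"tz":0,"ax":0,"ay":0,"az":0,"jaw":0.3},{"tx":0,"ty":0,"tz":0,"ax":0,"ay":0,"az":0,"jaw":0.3}]'|tail -3
python3 - <<'E'
from w import *
plan(0,0,0,1.5)
t=capture("top"); np.savez("t11",**t); P=cloud(t); h=P[...,2]
def zz(x,y): 
    q=np.hypot(P[...,0]-x,P[...,1]-y)<7; return np.median(h[q])
for n,x,y in [("bench want 31",664,-4),("  -x end",605,-4),("  +x end",720,-5),("puck want 34",642,-149),("slip want 28",655,142),("stick want 22",604,-284)]: print(n,zz(x,y).round(1))
a=t["color"][100:215,190:440,::-1]; cv2.imwrite("pics/fin.png",cv2.resize(a,None,fx=3.2,fy=3.2,interpolation=cv2.INTER_CUBIC))
E
```

```text
force: [0.1, -0.6, 0.1]
grip_width: 0.348
grip_force: 0.0
force: [1.3, 0.5, 0.2]
grip_width: 0.35
grip_force: 0.0
t 26.45 pos [ 413.1 -271.   176.4] tool shift [430.9 242.3 175.6] az 0.002 yaw now 1.502 tilt [ 0.001 -0.001] grip 29.7 0.0 j [-0.82  0.3   1.67 -0.    1.17 -2.32]
bench want 31 30.5
  -x end 30.4
  +x end 30.8
puck want 34 34.0
slip want 28 27.6
stick want 22 21.9
```

View pics/fin.png

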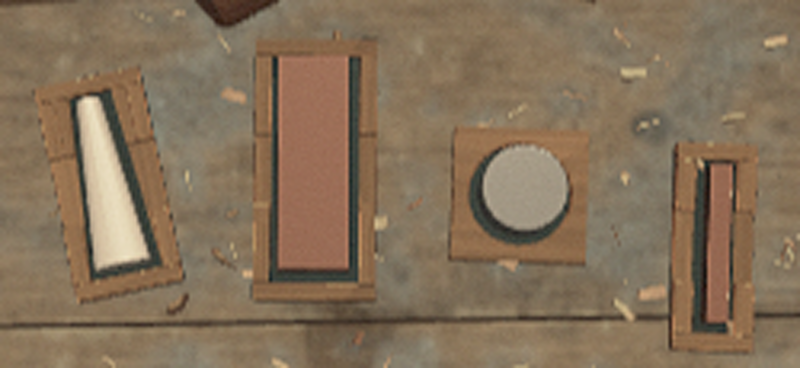

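The final view shows all four stones inside their pockets, and their top heights match lying flat on the pocket floors. Handing in.

```bash
python3 -c "
from rig import finish_job; print(finish_job())"
```

```text
the job is handed in; nothing more can be done
None
```

All four stones are back in their own cases, lying flat on the pocket floors, each set down before release; the job was handed in after about 26.5 s of robot time, and no verdict came back.

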